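# Clip in the sheath tube and sheathe the temperature probe

### The job

Lift the steel sheath tube from its rack and press it down into the two forks of the clip stand, a collar outside each fork, until it is fully down and the sprung jaw has snapped back over it. Then slide the temperature probe, tip first, into the tube's open end (the one away from the stand's end plate) until its black handle meets the end of the tube, and let go. Do not knock over the glass beaker or the amber bottle.

Things in the scene. Friction and masses are not known exactly. Their poses are not given: they have to be found in the camera images.
- stand: Fixed clip stand: grey base plate 70 x 190 x 12 mm (y = -85 to +105 mm), two aluminium forks, and at its +y end an upright end plate 74 mm high, its face at y = 99 mm, so the probe can only enter the seated tube from the -y end. Origin on the table under the middle of the seat; the tube seats along the y axis
- seat (a point): Where the middle of the tube belongs, 50 mm above the table; axes as stand. Forks: 10 mm thick, at y = +-34 to +-44 mm, slot 23.5 mm wide, floor 39 mm above the table; cheek on the -x side tall (87 mm, flaring outward to 99 mm), on the +x side low (50 mm). Between forks and jaw arms 54 mm are free for the fingers
- jaw (a joint): Sprung steel jaw, two hooked arms on the +x side just inside the forks (y = +-27 to +-33 mm), hinged along y straight below the seat, 22 mm above the table. 0 rad = shut, noses over the slot; grows as it swings outward (+x), at most 0.6. A tube pressed down on its sloping noses (63 mm high at x = 4 mm to 82 mm at x = 15 mm) with about 10 N opens it some 0.2 rad; then it springs back
- jaw_tip (a point): Point midway between the two noses of the jaw, at their tips (when shut 4 mm to +x of the seat and 63 mm above the table)
- tube: Loose steel sheath tube, 140 mm long, outer diameter 22, bore 13 mm right through, alike both ways. Two collars of diameter 30, 8 mm wide, 50 to 58 mm either side of the middle (seated: just outside the forks, 6 mm play each way). Origin on the centreline at mid length, y axis along the tube. About 0.24 kg. Starts on its rack, centreline 40 mm above the table; grip it at the middle
- tube_end_a (a point): Centre of the tube's end face at its own -y end (70 mm from the middle)
- tube_end_b (a point): Centre of the tube's end face at its own +y end (70 mm from the middle)
- probe: Loose temperature probe: steel shaft of diameter 10 mm, 95 mm long, its last 7 mm tapered to 4 mm, and a black plastic handle of diameter 20 mm, 90 mm long. Origin on the centreline at the shoulder where handle meets shaft; y axis along the probe, tip towards +y. Mass about 0.1 kg. Starts on its rack, centreline 40 mm above the table
- probe_tip (a point): Tip of the probe's shaft, 95 mm from the shoulder
- probe_grip (a point): Middle of the probe's handle, 45 mm behind the shoulder, a good place to grip
- tube_rack: Fixed white plastic rack that carries the tube: plate 50 x 120 x 8 mm with two saddles 10 mm thick, centred 34 mm either side of the middle, floor 29 mm and lugs 38 mm above the table. Origin on the table under the middle, y axis along the tube. It may stand left or right, changing places with the probe's rack
- probe_rack: Fixed white plastic rack that carries the probe: plate 50 x 164 x 8 mm, saddles 10 mm thick under the handle (at y = -80 mm, lugs to 39 mm) and under the shaft (at y = +60 mm, lugs to 44 mm). Origin on the table under the probe's shoulder, y axis along the probe
- beaker: Bystander: open glass beaker, 70 mm wide, 95 mm high, origin at the centre of its underside
- reagent: Bystander: amber bottle with black cap, 64 mm wide, 150 mm high, origin at the centre of its underside

How it is judged:
By the outcome, as a careful person would: the job done as asked, in the order asked, and still so for the second after the job is handed in, with the robot touching nothing.
It also fails if it takes over 64 s, if anything falls off the work surface, if the arm or the gripper's body presses on something with over 40 N, if the wrist force passes 120 N, or if a joint passes its speed limit or range.

### The arm

A 6-joint arm with a two-finger parallel gripper is mounted at the origin on the work surface. World frame = base frame: x ahead of the robot, y to its left, z up, the work surface at z = 0. Lengths are in mm, angles in rad, forces in N, time in s.
With the tool pointing down it reaches from about 275 to 750 mm from the base axis. Payload 10.2 kg.
Tool frame: the origin (TCP) lies at the very end of the fingers, on their centre line; the grasp point (between the pads) lies 19 mm behind it (manip.tcp_to_grasp is the distance from the TCP to the grasp point, in mm); z points along the fingers, y is the line along which they close (so a half turn about z gives the same grasp; the last joint's range is limited). The gripper opens to 88 mm and grips with 3 to 60 N. Pads are 18 mm wide; open, the fingers measure 123 mm over their backs; the gripper's body (75 mm by 187 mm) begins 45 mm behind the grasp point.
Start: joints at [-1.325, 0.313, 1.498, -0, 1.331, -0.223], TCP at [237.192, -468.371, 238.72] pointing down, gripper open.
Joint ranges: [-2.94, 2.94], [-0.97, 2.17], [0.19, 2.56], [-1.23, 4.37], [0.02, 3.11], [-2.88, 2.88]. Speed limits (rad/s): [2.39, 2.39, 3.01, 3.14, 3.14, 3.14].

### API

Orientations are given as a unit quaternion [x, y, z, w].
In Python, from workcell import get_state, cams, order, manip gives the robot as it stands.
- The arm moves only by the tool move_arm, never from a script. Its argument "steps" is a list of rows, each an object of numbers: "tx", "ty", "tz": the shift along the tool's x, y, z in cm; "ax", "ay", "az": the turn, a rotation vector about the tool's x, y, z in degrees; "hand": the opening, from 0 (shut) to 1 (fully open). In form: [{"tx": .., "ty": .., "tz": .., "ax": .., "ay": .., "az": .., "hand": ..}, ...]. A call has 1 to 5 rows; each row shifts and turns the commanded pose from where the row before left it, along the tool's axes as they then stand; what a row does not reach is not made up. A row lasts 1/8 s, in which the tool goes at most 62.5 mm and 10.7 degrees, less where a joint would pass 70% of its speed; a pose out of reach is approached as far as the arm can. A call is refused whole if a number of a shift passes 6.25 or a number of a turn 10.7, either way. A call with a gripper value outside its range is refused whole. The fingers move at their own pace and stop on an object; "grip_force" is the grip in N (left out, the last holds). Time passes only in rows, so rows that do not move let the fingers close. It gives the time, the measured TCP pose, the force, the opening and the grip force at its end, in the units of the state.
- get_state(): the state, without advancing time (a new reading comes with each control period).
- cams.get_image(name): name is "scene" or "top" or "wrist"; returns a dict with "pixels" (400x640x3 uint8, blue, green, red), "camera_matrix" (3x3 intrinsics, pixels), "extrinsics" (4x4, takes a point from world to camera coordinates); the wrist camera has in their place "hand_eye" (4x4, takes a point from camera to tool coordinates, whose origin is the TCP and whose axes are the flange's). Camera axes: x right, y down, z forward; pixel columns grow to the right and rows downward; lengths in mm; the calibration is good to about 2 mm. A picture is of the moment at which its call begins: read the wrist's pose just before it. There is no depth.
- order.hand_in(): hands the job in; it is judged then, once.
The state is a dict: "clock": time; "q": joint angles; "dq": joint speeds; "joint_torque": joint torques, N m; "position": TCP position; "tcp_rot": TCP orientation; "contact_force": force on the tool from outside, world axes, zero at the start; "wrist_torque": the same for the moment, N m; "grip_width": finger opening in mm; "grasp_force": force on a finger pad.
Only numpy, scipy, OpenCV 4.12 (cv2) and the standard library are available. Lean on these libraries where they do the work, as an engineer would, in place of code of your own. Each camera call takes 0.05 s, during which the arm holds its last target. There are 200 camera calls.

## Working session

There is one attempt and no reset: what is moved stays moved. The work goes in short steps, Python scripts to look and compute and a tool call to move; the robot and the scene stay as the last step left them, time stands still between calls to the robot, and variables do not carry over. Pictures are saved under pics/ and viewed, at most 10 in all, crops included, and the job is handed in when it is done.

Besides the shell and the picture viewer there is one more tool, called after ">>>" as name(argument=value, ...), one argument or row to a line, values as JSON. move_arm: Moves the arm, as the interface text tells. Its arguments: {"type":"object","properties":{"steps":{"type":"array"},"grip_force":{"type":"number"}},"required":["steps"]}

```bash
ls; mkdir -p pics
python3 - <<'E'
from workcell import get_state, cams, order, manip
import cv2,numpy as np
s=get_state();print(s);print(manip.tcp_to_grasp)
for n in ("scene","top"):
    d=cams.get_image(n);cv2.imwrite(f"pics/{n}0.png",d["pixels"]);np.savez(f"{n}0.npz",**d)
    print(n,d["camera_matrix"],d["extrinsics"])
d=cams.get_image("wrist");print(d["hand_eye"],d["camera_matrix"])
E
```

```text
pics
{'clock': 0.0, 'q': array([-1.32539067e+00,  3.13447018e-01,  1.49840082e+00,  1.05960654e-05,
        1.33098643e+00, -2.23391017e-01]), 'dq': array([7.61506561e-05, 3.78099482e-04, 1.18179433e-03, 1.85791333e-04,
       5.59594154e-04, 1.00102843e-03]), 'joint_torque': array([-4.45887372e-04, -4.02209973e+01, -2.52268142e+01,  6.94475463e-02,
        3.52828146e-02, -9.62782042e-05]), 'position': array([ 237.1401666 , -468.13211022,  238.1762412 ]), 'tcp_rot': array([ 9.72654364e-01,  2.32256544e-01, -1.68798044e-06, -6.20828197e-04]), 'contact_force': array([ 0.2776688 ,  0.23474175, -0.33145523]), 'wrist_torque': array([0.01896038, 0.03106001, 0.02677895]), 'grasp_force': 0.0, 'grip_width': 88.02358268733316}
18.700000000000003
scene [[470.90760891   0.         325.12066532]
 [  0.         470.90760891 191.6522286 ]
 [  0.           0.           1.        ]] [[ 8.91999485e-01  4.51512132e-01  2.17649657e-02 -5.08195453e+02]
 [ 3.11571831e-01 -5.79224585e-01 -7.53274103e-01 -8.72650020e+01]
 [-3.27505593e-01  6.78701462e-01 -6.57346493e-01  1.64291808e+03]
 [ 0.00000000e+00  0.00000000e+00  0.00000000e+00  1.00000000e+00]]
top [[389.55340957   0.         317.10128733]
 [  0.         389.55340957 200.35310003]
 [  0.           0.           1.        ]] [[ 4.68944638e-03 -9.99848838e-01  1.67424798e-02  1.36257994e+01]
 [-9.95821558e-01 -6.19619573e-03 -9.11099982e-02  5.34387513e+02]
 [ 9.11999655e-02 -1.62452669e-02 -9.95700084e-01  1.02520983e+03]
 [ 0.00000000e+00  0.00000000e+00  0.00000000e+00  1.00000000e+00]]
[[ 3.63732563e-05 -9.56046785e-01 -2.93214160e-01  7.52831213e+01]
 [ 9.99999898e-01 -9.70169515e-05  4.40381178e-04 -6.84828839e-01]
 [-4.49471753e-04 -2.93214147e-01  9.56046684e-01 -1.46085437e+02]
 [ 0.00000000e+00  0.00000000e+00  0.00000000e+00  1.00000000e+00]] [[293.79723415   0.         323.18057241]
 [  0.         293.79723415 200.58765299]
 [  0.           0.           1.        ]]
```

View pics/top0.png

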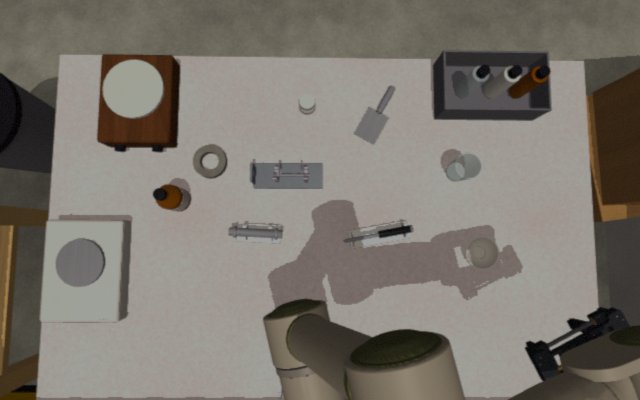

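View pics/scene0.png

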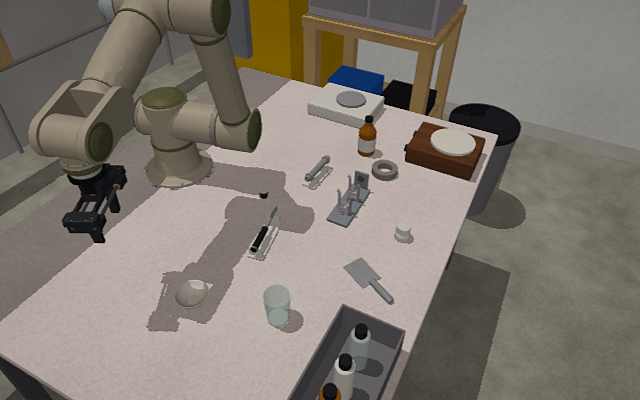

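The top view shows the stand at about (287,175) with its end plate on the left at (253,173), the tube at (256,232) and the probe at (380,235) with its black handle to the right. The bottle is at (168,196) and the beaker at (460,165). Next I cast rays for these.

```bash
cat > h.py <<'E'
import numpy as np,cv2
from scipy.spatial.transform import Rotation as R
from workcell import get_state,cams
def grab(n,save=None):
    s=get_state(); d=cams.get_image(n); d=dict(d)
    if n=="wrist":
        T=np.eye(4);T[:3,:3]=R.from_quat(s["tcp_rot"]).as_matrix();T[:3,3]=s["position"]
        d["extrinsics"]=np.linalg.inv(T@d["hand_eye"])
    if save: cv2.imwrite(save,d["pixels"])
    return d
def ray(d,uv):
    E=d["extrinsics"];K=d["camera_matrix"];r=E[:3,:3].T@np.linalg.solve(K,[uv[0],uv[1],1.]);o=-E[:3,:3].T@E[:3,3];return o,r
def onz(d,uv,z):
    o,r=ray(d,uv);return o+r*(z-o[2])/r[2]
def proj(d,p):
    c=d["extrinsics"][:3,:3]@p+d["extrinsics"][:3,3];c=d["camera_matrix"]@c;return c[:2]/c[2]
def plan(p,yaw=None):
    """remaining move to TCP p with tool down and tool-y axis at world angle yaw (deg): tool-axis cm, turn deg"""
    s=get_state();M=R.from_quat(s["tcp_rot"]).as_matrix()
    t=M.T@(np.array(p)-s["position"])/10
    out=[t.round(2)]
    if yaw is not None:
        a=np.radians(yaw);y=np.array([np.cos(a),np.sin(a),0]);z=np.array([0,0,-1.]);x=np.cross(y,z)
        out.append(np.degrees(R.from_matrix(M.T@np.c_[x,y,z]).as_rotvec()).round(2))
    print(*out)
def st():
    s=get_state();M=R.from_quat(s["tcp_rot"]).as_matrix()
    print("t",round(s["clock"],2),"p",s["position"].round(1),"toolx",M[:,0].round(3),"tooly",M[:,1].round(3),"F",s["contact_force"].round(1),"w",round(s["grip_width"],1),"gf",round(s["grasp_force"],1),"q",s["q"].round(2))
E
python3 - <<'E'
from h import *
d=dict(np.load("top0.npz"))
for n,uv,z in [("stand base c",(287,176),12),("base l end",(254,176),12),("base r end",(322,176),12),("tube c",(256,232),40),("tube l",(229,231.5),40),("tube r",(283,233),40),("probe sh",(379,235.5),40),("tip",(345,241),40),("hend",(412,229),40),("bottle",(163,194),150),("beaker",(452,158),95)]:
    print(n,onz(d,uv,z).round(1))
im=d["pixels"];c=im[140:260,220:420];cv2.imwrite("pics/crop.png",cv2.resize(c,(800,480),interpolation=cv2.INTER_CUBIC))
E
```

```text
stand base c [601.9  99.1  12. ]
base l end [601.2 189.2  12. ]
base r end [602.6   3.2  12. ]
tube c [448.4 176.9  40. ]
tube l [449.3 247.7  40. ]
tube r [446.1 106.1  40. ]
probe sh [ 440.7 -147.    40. ]
tip [425.9 -57.1  40. ]
hend [ 458.3 -234.7   40. ]
bottle [535.6 382.  150. ]
beaker [ 638.5 -326.1   95. ]
```

View pics/crop.png

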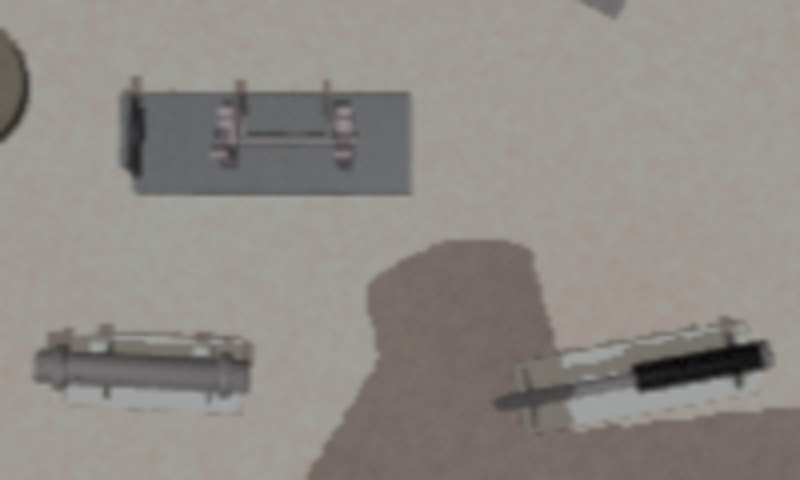

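The crop shows the stand nearly square to the world, with its jaw posts on the far (+x) side and its end plate at +y. The tube lies at roughly -1°, and the probe at about +10° with its tip towards +y. I'll hover over the tube with the wrist camera next.

```bash
python3 -c "
from h import *
st();plan([448,177,200],-1)"
```

```text
t 0.15 p [ 237.1 -468.2  238.3] toolx [0.892 0.452 0.   ] tooly [ 0.452 -0.892 -0.001] F [ 0.4  0.8 -0. ] w 88.3 gf 0.0 q [-1.33  0.31  1.5  -0.    1.33 -0.22]
[ 47.96 -48.03   3.88] [-4.000e-02 -4.000e-02 -6.214e+01]
```

>>> move_arm(
  steps=[
    {"az":-10.6,"hand":1},
    {"az":-10.6},
    {"az":-10.6},
    {"az":-10.6},
    {"az":-10.6},
  ],
)

```text
$.steps[0]: bad value
```

```bash
python3 -c "
from h import *
st();plan([448,177,200],-1)"
```

```text
t 0.15 p [ 237.1 -468.2  238.3] toolx [0.892 0.452 0.   ] tooly [ 0.452 -0.892 -0.001] F [ 0.4  0.8 -0. ] w 88.3 gf 0.0 q [-1.33  0.31  1.5  -0.    1.33 -0.22]
[ 47.96 -48.03   3.88] [-4.000e-02 -4.000e-02 -6.214e+01]
```

>>> move_arm(
  steps=[
    {"tx":0,"ty":0,"tz":0,"ax":0,"ay":0,"az":-10.6,"hand":1},
    {"tx":0,"ty":0,"tz":0,"ax":0,"ay":0,"az":-10.6,"hand":1},
    {"tx":0,"ty":0,"tz":0,"ax":0,"ay":0,"az":-10.6,"hand":1},
    {"tx":0,"ty":0,"tz":0,"ax":0,"ay":0,"az":-10.6,"hand":1},
    {"tx":0,"ty":0,"tz":0,"ax":0,"ay":0,"az":-10.6,"hand":1},
  ],
)

```text
clock: 0.78
position: [237.2, -468.3, 238.5]
tcp_rot: [0.765, 0.644, 0.0, -0.0]
contact_force: [-0.0, 0.4, 0.8]
grip_width: 88.0
grasp_force: 0.0
```

```bash
python3 -c "
from h import *
st();plan([448,177,200],-1)"
```

```text
t 0.78 p [ 237.2 -468.3  238.5] toolx [0.17  0.985 0.001] tooly [ 0.985 -0.17  -0.   ] F [-0.   0.4  0.8] w 88.0 gf 0.0 q [-1.33  0.31  1.5   0.    1.33 -1.15]
[67.17  9.81  3.88] [-0.01 -0.03 -8.79]
```

>>> move_arm(
  steps=[
    {"tx":0,"ty":0,"tz":0,"ax":0,"ay":0,"az":-8.8,"hand":1},
    {"tx":5.9,"ty":1.81,"tz":0.35,"ax":0,"ay":0,"az":0,"hand":1},
    {"tx":5.9,"ty":1.81,"tz":0.35,"ax":0,"ay":0,"az":0,"hand":1},
    {"tx":5.9,"ty":1.81,"tz":0.35,"ax":0,"ay":0,"az":0,"hand":1},
    {"tx":5.9,"ty":1.81,"tz":0.35,"ax":0,"ay":0,"az":0,"hand":1},
  ],
)

```text
clock: 1.4
position: [315.3, -232.2, 224.6]
tcp_rot: [0.716, 0.699, 0.0, 0.0]
contact_force: [0.4, 0.4, -0.4]
grip_width: 88.4
grasp_force: 0.0
```

>>> move_arm(
  steps=[
    {"tx":5.9,"ty":1.81,"tz":0.35,"ax":0,"ay":0,"az":0,"hand":1},
    {"tx":5.9,"ty":1.81,"tz":0.35,"ax":0,"ay":0,"az":0,"hand":1},
    {"tx":5.9,"ty":1.81,"tz":0.35,"ax":0,"ay":0,"az":0,"hand":1},
    {"tx":5.9,"ty":1.81,"tz":0.35,"ax":0,"ay":0,"az":0,"hand":1},
    {"tx":5.9,"ty":1.81,"tz":0.35,"ax":0,"ay":0,"az":0,"hand":1},
  ],
)

```text
clock: 2.02
position: [412.7, 60.8, 207.2]
tcp_rot: [0.715, 0.699, 0.0, 0.0]
contact_force: [1.2, -2.4, 0.2]
grip_width: 88.0
grasp_force: 0.0
```

>>> move_arm(
  steps=[
    {"tx":5.9,"ty":1.81,"tz":0.35,"ax":0,"ay":0,"az":0,"hand":1},
    {"tx":5.9,"ty":1.81,"tz":0.35,"ax":0,"ay":0,"az":0,"hand":1},
    {"tx":0,"ty":0,"tz":0,"ax":0,"ay":0,"az":0,"hand":1},
  ],
)

```text
clock: 2.4
position: [451.3, 178.8, 199.4]
tcp_rot: [0.714, 0.701, -0.0, -0.001]
contact_force: [-0.4, -0.3, 0.1]
grip_width: 88.1
grasp_force: 0.0
```

```bash
python3 -c "
from h import *
st();plan([448,177,200],-1)
d=grab('wrist','pics/w1.png');np.savez('w1.npz',**d)
for p in ([449.3,247.7,40],[446.1,106.1,40],[448,177,40]): print(proj(d,np.array(p)))"
```

```text
t 2.4 p [451.3 178.8 199.4] toolx [0.018 1.    0.   ] tooly [ 1.    -0.018 -0.001] F [-0.4 -0.3  0.1] w 88.1 gf 0.0 q [0.14 0.26 1.67 0.   1.21 0.15]
[-0.19 -0.33 -0.06] [-0.07 -0.01 -0.05]
[320.89315261 118.06659991]
[320.64629752 246.78017761]
[321.03947419 186.57035467]
```

View pics/w1.png

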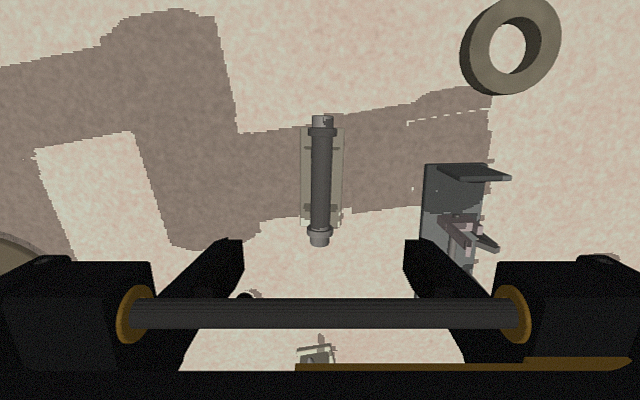

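The wrist view shows the tube upright in the image, ends at about (320,116) and (320,247). That agrees with the top-view projection to 2-3 px, so I'll descend and grip.

>>> move_arm(
  steps=[
    {"tx":-0.1,"ty":-0.33,"tz":5,"ax":0,"ay":0,"az":0.3,"hand":1},
    {"tx":0,"ty":0,"tz":5,"ax":0,"ay":0,"az":0,"hand":1},
    {"tx":0,"ty":0,"tz":4,"ax":0,"ay":0,"az":0,"hand":1},
    {"tx":0,"ty":0,"tz":2,"ax":0,"ay":0,"az":0,"hand":1},
    {"tx":0,"ty":0,"tz":0.8,"ax":0,"ay":0,"az":0,"hand":1},
  ],
)

```text
clock: 3.08
position: [447.7, 173.7, 31.6]
tcp_rot: [0.718, 0.696, -0.001, -0.0]
contact_force: [-0.5, -0.3, 1.0]
grip_width: 88.0
grasp_force: 0.0
```

>>> move_arm(
  steps=[
    {"tx":0,"ty":0,"tz":0,"ax":0,"ay":0,"az":0,"hand":0.6},
    {"tx":0,"ty":0,"tz":0,"ax":0,"ay":0,"az":0,"hand":0.3},
    {"tx":0,"ty":0,"tz":0,"ax":0,"ay":0,"az":0,"hand":0.1},
    {"tx":0,"ty":0,"tz":0,"ax":0,"ay":0,"az":0,"hand":0},
    {"tx":0,"ty":0,"tz":0,"ax":0,"ay":0,"az":0,"hand":0},
  ],
  grip_force=30,
)

```text
clock: 3.7
position: [448.2, 174.9, 32.4]
tcp_rot: [0.717, 0.697, 0.0, 0.0]
contact_force: [0.1, 0.2, 0.2]
grip_width: 40.2
grasp_force: 0.0
```

>>> move_arm(
  steps=[
    {"tx":0,"ty":0,"tz":0,"ax":0,"ay":0,"az":0,"hand":0},
    {"tx":0,"ty":0,"tz":0,"ax":0,"ay":0,"az":0,"hand":0},
  ],
)

```text
clock: 3.95
position: [448.1, 174.9, 32.2]
tcp_rot: [0.717, 0.697, 0.0, -0.0]
contact_force: [0.1, 0.3, 0.4]
grip_width: 20.6
grasp_force: 30.0
```

```bash
python3 -c "
from h import *
st()"
```

```text
t 3.95 p [448.1 174.9  32.2] toolx [0.029 1.    0.   ] tooly [ 1.    -0.029 -0.   ] F [0.1 0.3 0.4] w 20.6 gf 30.0 q [0.13 0.5  1.85 0.   0.79 0.16]
```

>>> move_arm(
  steps=[
    {"tx":0,"ty":0,"tz":-2,"ax":0,"ay":0,"az":0,"hand":0},
    {"tx":0,"ty":0,"tz":-5,"ax":0,"ay":0,"az":0,"hand":0},
    {"tx":0,"ty":0,"tz":-5,"ax":0,"ay":0,"az":0,"hand":0},
    {"tx":0,"ty":0,"tz":-4,"ax":0,"ay":0,"az":0,"hand":0},
    {"tx":-2,"ty":1.5,"tz":-1,"ax":0,"ay":0,"az":-2,"hand":0},
  ],
)

```text
clock: 4.58
position: [462.8, 155.1, 204.6]
tcp_rot: [0.704, 0.71, 0.001, 0.001]
contact_force: [1.3, 0.3, -2.6]
grip_width: 20.4
grasp_force: 30.0
```

>>> move_arm(
  steps=[
    {"tx":-4,"ty":3,"tz":-2,"ax":0,"ay":0,"az":0,"hand":0},
    {"tx":-4,"ty":3,"tz":-2,"ax":0,"ay":0,"az":0,"hand":0},
    {"tx":-2.5,"ty":1.9,"tz":-1,"ax":0,"ay":0,"az":0,"hand":0},
    {"tx":0,"ty":0,"tz":0,"ax":0,"ay":0,"az":0,"hand":0},
    {"tx":0,"ty":0,"tz":0,"ax":0,"ay":0,"az":0,"hand":0},
  ],
)

```text
clock: 5.2
position: [541.5, 50.6, 251.5]
tcp_rot: [0.705, 0.709, -0.0, -0.001]
contact_force: [-0.0, 0.1, -2.1]
grip_width: 20.6
grasp_force: 30.0
```

```bash
python3 -c "
from h import *
st()
d=grab('wrist');np.savez('w2.npz',**d)
cv2.imwrite('pics/w2.png',cv2.resize(d['pixels'][0:300,200:500],(600,600),interpolation=cv2.INTER_CUBIC))
st()"
```

```text
t 5.2 p [541.5  50.6 251.5] toolx [-0.007  1.     0.   ] tooly [ 1.     0.007 -0.002] F [-0.   0.1 -2.1] w 20.6 gf 30.0 q [-0.12  0.35  1.42  0.    1.38 -0.13]
t 5.25 p [541.4  50.8 251.7] toolx [-0.007  1.     0.   ] tooly [ 1.     0.007 -0.001] F [-0.7  0.4 -2.8] w 20.8 gf 30.0 q [-0.12  0.35  1.42  0.    1.38 -0.13]
```

View pics/w2.png

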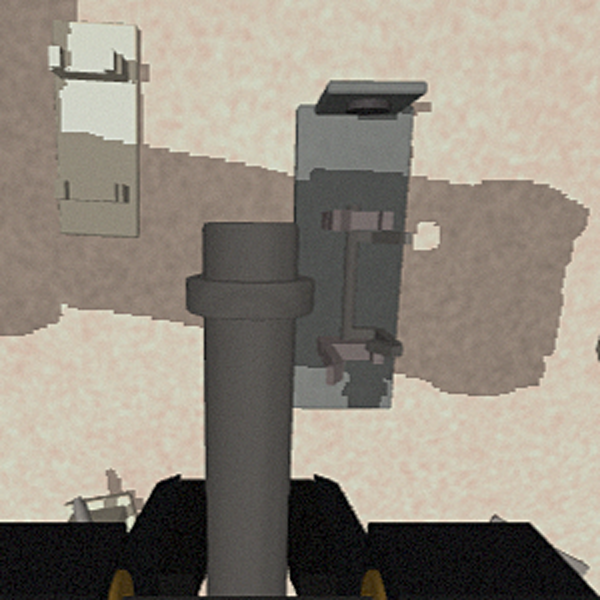

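The wrist crop shows the stand base with corners (crop pixels) at about (297,105), (293,407), (391,407) and (413,118). The end plate's top edge runs (328,83)-(427,83). The held tube's far end is at (203..298, 223), with its collar at 276-318.

Run:
```python
from h import *
d=dict(np.load('w2.npz'))
f=lambda u,v:(200+u/2-.25,v/2-.25)
for n,u,v,z in [("base TL",297,105,12),("BL",293,407,12),("BR",391,408,12),("R hi",410.5,150,12),("L hi",296,150,12),("plate top far L",332,83,74),("plate top far R",427,83,74),("plate near L",317,110,74),("plate near R",417,95,74),
 ("tallcheek far fork?",324,230,99),("low far",391,228,50),("rod t",351,240,22),("rod b",350,338,22)]:
    print(n,onz(d,f(u,v),z).round(1))
# edges via gradient at base
g=cv2.cvtColor(d['pixels'],cv2.COLOR_BGR2GRAY).astype(int)
for v in (62,75,82,150,160,190,198): print(v,g[v,338:412:1].tolist())
# held tube z unknown ~ tcp+8
for u,v in [(203,240),(298,240),(207,440),(292,440),(187,300),(314,300)]: print(onz(d,f(u,v),251.6+8).round(1))
print("far end",onz(d,f(250,222),251.6+8+11).round(1))
```

```text
base TL [569.1 193.2  12. ]
BL [572.3   4.9  12. ]
BR [639.8   4.7  12. ]
R hi [638.7 168.9  12. ]
L hi [569.3 168.4  12. ]
plate top far L [581.5 192.4  74. ]
plate top far R [628.4 192.7  74. ]
plate near L [574.6 180.3  74. ]
plate near R [623.9 187.3  74. ]
tallcheek far fork? [577.6 123.   99. ]
low far [621.6 123.8  50. ]
rod t [604.  116.3  22. ]
rod b [607.   55.2  22. ]
62 [205, 203, 202, 209, 204, 205, 200, 206, 209, 184, 62, 119, 128, 127, 124, 125, 131, 123, 125, 127, 124, 124, 125, 121, 127, 124, 123, 125, 127, 123, 124, 127, 122, 124, 126, 122, 123, 127, 123, 126, 124, 124, 123, 122, 129, 121, 123, 124, 125, 122, 124, 126, 125, 126, 121, 127, 124, 125, 124, 125, 120, 127, 122, 121, 124, 125, 122, 111, 140, 213, 201, 199, 200, 204]
75 [206, 202, 209, 206, 203, 208, 211, 208, 202, 143, 81, 123, 129, 127, 127, 129, 131, 127, 129, 128, 125, 128, 123, 127, 125, 122, 124, 124, 121, 125, 125, 123, 122, 126, 123, 127, 123, 125, 126, 128, 122, 122, 122, 118, 121, 118, 121, 122, 118, 117, 123, 126, 118, 128, 122, 119, 124, 122, 121, 125, 125, 122, 124, 125, 123, 126, 114, 99, 159
[... 1168 characters left out ...]
6, 80, 81, 112, 125, 131, 132, 120, 73, 81, 80, 81, 78, 76, 78, 79, 79, 84, 85, 77, 80, 81, 76, 76, 97, 130, 129, 129, 108, 135, 209, 197, 197, 198, 196, 202, 199, 201, 197, 201, 204, 203, 203, 198, 202]
198 [78, 78, 80, 76, 67, 71, 66, 49, 84, 137, 133, 130, 123, 128, 125, 123, 126, 130, 127, 125, 124, 125, 130, 125, 125, 122, 127, 125, 121, 129, 124, 126, 127, 130, 132, 117, 77, 77, 75, 80, 81, 78, 82, 79, 78, 77, 76, 80, 75, 76, 77, 70, 95, 129, 127, 122, 115, 114, 166, 199, 194, 197, 202, 199, 201, 205, 201, 205, 199, 200, 199, 201, 201, 203]
[530.4 122.6 259.6]
[551.9 122.8 259.6]
[530.6  74.3 259.6]
[551.9  74.4 259.6]
[526.4 109.1 259.6]
[556.  109.3 259.6]
far end [540.9 126.6 270.6]
```

Run:
```python
from h import *
d=dict(np.load('w2.npz'))
g=cv2.cvtColor(d['pixels'],cv2.COLOR_BGR2GRAY).astype(float)
def edge(v,a,b):  # strongest gradient, subpixel
    r=np.abs(np.diff(g[v,a:b]));i=int(r.argmax());w=r[max(0,i-2):i+3];return a+.5+(np.arange(max(0,i-2),max(0,i-2)+len(w))*w).sum()/w.sum()
def evert(u,a,b):
    r=np.abs(np.diff(g[a:b,u]));i=int(r.argmax());w=r[max(0,i-1):i+2];return a+.5+(np.arange(max(0,i-1),max(0,i-1)+len(w))*w).sum()/w.sum()
for n,vs,a,b in [("R",list(range(60,108,2))+list(range(187,203,1)),390,412),("L",range(56,108,2),343,354)]:
    P=[]
    for v in vs:
        P.append(onz(d,(edge(v,a,b),v),12))
    P=np.array(P);k=np.polyfit(P[:,1],P[:,0],1);res=P[:,0]-np.polyval(k,P[:,1])
    ok=np.abs(res)<1.2;k=np.polyfit(P[ok,1],P[ok,0],1)
    print(n,"yaw",-np.degrees(np.arctan(k[0])).round(2),"x at y=89",np.polyval(k,89).round(2),"at 170",np.polyval(k,170).round(2),"at 8",np.polyval(k,8).round(2),ok.sum(),len(ok))
print("near end y",[onz(d,(u,evert(u,198,210)),12)[1].round(1) for u in (350,355,360,365,370)])
print("plate top far edge",[onz(d,(u,evert(u,36,48)),74)[1].round(1) for u in (375,385,395,405)])
print("tube far end",[onz(d,(u,evert(u,104,118)),270.6)[1].round(1) for u in (315,320,325,330,335)])
print("collar far",[onz(d,(u,evert(u,133,143)),274.6)[1].round(1) for u in (315,325,335)],"collar near",[onz(d,(u,evert(u,153,166)),274.6)[1].round(1) for u in (315,325,335)])
```

```text
R yaw 0.13 x at y=89 639.21 at 170 639.03 at 8 639.39 36 40
L yaw 0.09 x at y=89 568.91 at 170 568.78 at 8 569.05 26 26
near end y [np.float64(4.7), np.float64(3.7), np.float64(3.7), np.float64(3.7), np.float64(3.8)]
plate top far edge [np.float64(193.9), np.float64(194.0), np.float64(193.5), np.float64(193.5)]
tube far end [np.float64(126.6), np.float64(126.6), np.float64(126.6), np.float64(126.7), np.float64(126.7)]
collar far [np.float64(115.1), np.float64(114.6), np.float64(114.5)] collar near [np.float64(107.2), np.float64(107.3), np.float64(107.3)]
```

Two edges agree on the stand: width 70.3 mm, length 190.0 mm, origin (604.0, 88.7), yaw 0.1°. The tube's middle is 6.0 mm ahead of the TCP. I'll move above the slot.

>>> move_arm(
  steps=[
    {"tx":1.6,"ty":3.1,"tz":0,"ax":0,"ay":0,"az":0.3,"hand":0},
    {"tx":1.6,"ty":3.1,"tz":2,"ax":0,"ay":0,"az":0,"hand":0},
    {"tx":0,"ty":0,"tz":5,"ax":0,"ay":0,"az":0,"hand":0},
    {"tx":0,"ty":0,"tz":4.1,"ax":0,"ay":0,"az":0,"hand":0},
    {"tx":0,"ty":0,"tz":2,"ax":0,"ay":0,"az":0,"hand":0},
  ],
)

```text
clock: 5.88
position: [602.3, 83.4, 118.5]
tcp_rot: [0.706, 0.708, -0.001, -0.002]
contact_force: [-0.3, 0.0, -2.4]
grip_width: 20.6
grasp_force: 30.0
```

>>> move_arm(
  steps=[
    {"tx":0,"ty":0,"tz":0,"ax":0,"ay":0,"az":0,"hand":0},
    {"tx":0,"ty":0,"tz":0,"ax":0,"ay":0,"az":0,"hand":0},
  ],
)

```text
clock: 6.12
position: [604.3, 82.7, 122.4]
tcp_rot: [0.706, 0.708, 0.001, 0.001]
contact_force: [-0.2, -0.1, -1.2]
grip_width: 20.8
grasp_force: 30.0
```

```bash
python3 -c "
from h import *
st();plan([604.2,82.7,120],0.1)
d=grab('wrist');np.savez('w3.npz',**d)
cv2.imwrite('pics/w3.png',cv2.resize(d['pixels'][0:300,170:470],(600,600),interpolation=cv2.INTER_CUBIC))
for p in ([604,88.7+34,39],[604,88.7+44,39],[592,88.7+34,87],[592,88.7+44,87],[608,88.7+30,63],[619,88.7+30,82]): print((proj(d,np.array(p))*2-[340,0]).round(0))"
```

```text
t 6.12 p [604.3  82.7 122.4] toolx [-0.002  1.    -0.   ] tooly [1.    0.002 0.002] F [-0.2 -0.1 -1.2] w 20.8 gf 30.0 q [-0.06  0.6   1.37  0.    1.16 -0.06]
[ 0.   -0.01  0.24] [ 0.09  0.   -0.  ]
[307. 317.]
[307. 292.]
[269. 341.]
[269. 309.]
[319. 339.]
[354. 351.]
```

View pics/w3.png

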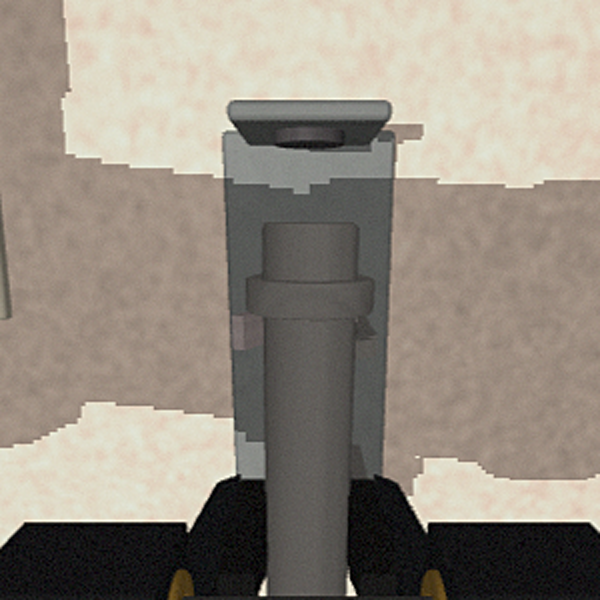

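The tube and end plate are both centred at crop u≈310, so the tube is aligned with the slot. I'll press down.

>>> move_arm(
  steps=[
    {"tx":0,"ty":0,"tz":2.5,"ax":0,"ay":0,"az":0,"hand":0},
    {"tx":0,"ty":0,"tz":2,"ax":0,"ay":0,"az":0,"hand":0},
    {"tx":0,"ty":0,"tz":0,"ax":0,"ay":0,"az":0,"hand":0},
  ],
  grip_force=55,
)

```text
clock: 6.55
position: [604.5, 82.2, 76.4]
tcp_rot: [0.707, 0.708, 0.0, 0.0]
contact_force: [0.9, -0.0, -1.7]
grip_width: 20.8
grasp_force: 54.9
```

>>> move_arm(
  steps=[
    {"tx":0,"ty":0,"tz":0.6,"ax":0,"ay":0,"az":0,"hand":0},
    {"tx":0,"ty":0,"tz":0.6,"ax":0,"ay":0,"az":0,"hand":0},
    {"tx":0,"ty":0,"tz":0.6,"ax":0,"ay":0,"az":0,"hand":0},
  ],
)

```text
clock: 6.92
position: [604.4, 82.2, 58.7]
tcp_rot: [0.707, 0.708, 0.0, 0.0]
contact_force: [0.9, 0.1, 4.2]
grip_width: 20.6
grasp_force: 55.0
```

```bash
python3 -c "
from h import *
st();plan([604.2,82.7,42.2],0.1)"
```

```text
t 6.92 p [604.4  82.2  58.7] toolx [-0.001  1.    -0.   ] tooly [1.    0.001 0.001] F [0.9 0.1 4.2] w 20.6 gf 55.0 q [-0.06  0.68  1.42  0.    1.04 -0.06]
[ 0.05 -0.02  1.65] [ 0.07  0.   -0.04]
```

Gentle contact (about 6 N) so far. I'll keep going down.

>>> move_arm(
  steps=[
    {"tx":0,"ty":0,"tz":0.5,"ax":0,"ay":0,"az":0,"hand":0},
    {"tx":0,"ty":0,"tz":0.5,"ax":0,"ay":0,"az":0,"hand":0},
    {"tx":0,"ty":0,"tz":0.4,"ax":0,"ay":0,"az":0,"hand":0},
  ],
)

```text
clock: 7.3
position: [604.4, 82.1, 43.9]
tcp_rot: [0.707, 0.707, 0.0, 0.0]
contact_force: [4.3, -0.6, 0.4]
grip_width: 20.4
grasp_force: 55.0
```

```bash
python3 -c "
from h import *
st();plan([604.2,82.7,42.2],0.1)"
```

```text
t 7.3 p [604.4  82.1  43.9] toolx [-0.001  1.    -0.   ] tooly [1.    0.001 0.001] F [ 4.3 -0.6  0.4] w 20.4 gf 55.0 q [-0.06  0.7   1.43 -0.    1.01 -0.06]
[ 0.06 -0.02  0.17] [ 0.05  0.01 -0.05]
```

>>> move_arm(
  steps=[
    {"tx":0,"ty":0,"tz":0.15,"ax":0,"ay":0,"az":0,"hand":0},
    {"tx":0,"ty":0,"tz":0.15,"ax":0,"ay":0,"az":0,"hand":0},
    {"tx":0,"ty":0,"tz":0,"ax":0,"ay":0,"az":0,"hand":0},
  ],
)

```text
clock: 7.68
position: [604.4, 82.1, 42.2]
tcp_rot: [0.707, 0.707, 0.0, 0.0]
contact_force: [0.1, -0.9, 6.7]
grip_width: 20.2
grasp_force: 55.0
```

```bash
python3 -c "
from h import *
st()
d=grab('scene');c=proj(d,np.array([604,88.7,50])).astype(int);print(c)
cv2.imwrite('pics/s1.png',cv2.resize(d['pixels'][c[1]-50:c[1]+50,c[0]-60:c[0]+60],(720,600),interpolation=cv2.INTER_CUBIC))"
```

```text
t 7.67 p [604.4  82.1  42.2] toolx [-0.001  1.    -0.   ] tooly [1.    0.001 0.001] F [ 0.1 -0.9  6.7] w 20.2 gf 55.0 q [-0.06  0.7   1.43 -0.    1.   -0.06]
[348 195]
```

>>> move_arm(
  steps=[
    {"tx":0,"ty":0,"tz":0.1,"ax":0,"ay":0,"az":0,"hand":0},
    {"tx":0,"ty":0,"tz":0,"ax":0,"ay":0,"az":0,"hand":0},
    {"tx":0,"ty":0,"tz":0,"ax":0,"ay":0,"az":0,"hand":0.5},
    {"tx":0,"ty":0,"tz":0,"ax":0,"ay":0,"az":0,"hand":0.5},
    {"tx":0,"ty":0,"tz":0,"ax":0,"ay":0,"az":0,"hand":0.5},
  ],
)

```text
clock: 8.35
position: [603.7, 82.2, 39.8]
tcp_rot: [0.707, 0.707, -0.0, -0.0]
contact_force: [0.5, -0.2, 0.8]
grip_width: 43.9
grasp_force: 0.0
```

>>> move_arm(
  steps=[
    {"tx":0,"ty":0,"tz":-1,"ax":0,"ay":0,"az":0,"hand":0.5},
    {"tx":0,"ty":0,"tz":-4,"ax":0,"ay":0,"az":0,"hand":0.5},
    {"tx":0,"ty":0,"tz":-5,"ax":0,"ay":0,"az":0,"hand":0.7},
    {"tx":-1,"ty":0,"tz":-4,"ax":0,"ay":0,"az":0,"hand":1},
    {"tx":-5,"ty":-3,"tz":0,"ax":0,"ay":0,"az":-2,"hand":1},
  ],
)

```text
clock: 8.98
position: [575.8, 22.6, 183.9]
tcp_rot: [0.693, 0.721, 0.002, 0.003]
contact_force: [0.9, -0.9, -1.6]
grip_width: 71.8
grasp_force: 0.0
```

>>> move_arm(
  steps=[
    {"tx":0,"ty":0,"tz":0,"ax":0,"ay":0,"az":0,"hand":1},
    {"tx":0,"ty":0,"tz":0,"ax":0,"ay":0,"az":0,"hand":1},
  ],
)

```text
clock: 9.22
position: [574.4, 22.4, 180.7]
tcp_rot: [0.694, 0.72, 0.0, 0.0]
contact_force: [-0.7, 0.7, 0.0]
grip_width: 88.2
grasp_force: 0.0
```

```bash
python3 -c "
from h import *
st()
d=grab('wrist');np.savez('w4.npz',**d)
e=grab('scene');c=proj(e,np.array([604,88.7,50])).astype(int)
a=cv2.resize(d['pixels'][0:260,250:500],(500,520),interpolation=cv2.INTER_CUBIC)
b=cv2.resize(e['pixels'][c[1]-65:c[1]+65,c[0]-37:c[0]+38],(300,520),interpolation=cv2.INTER_CUBIC)
cv2.imwrite('pics/s2.png',np.hstack([a,b]))
for p in ([604,18.7,50],[604,158.7,50],[608,58.7,63],[608,118.7,63],[619,58.7,82],[619,118.7,82]): print((proj(d,np.array(p))*2-[500,0]).round(0))"
```

```text
t 9.22 p [574.4  22.4 180.7] toolx [-0.035  0.999  0.   ] tooly [0.999 0.035 0.001] F [-0.7  0.7  0. ] w 88.2 gf 0.0 q [-0.16  0.47  1.43  0.    1.24 -0.2 ]
[208. 393.]
[230.  74.]
[225. 317.]
[236. 174.]
[257. 324.]
[271. 171.]
```

View pics/s2.png

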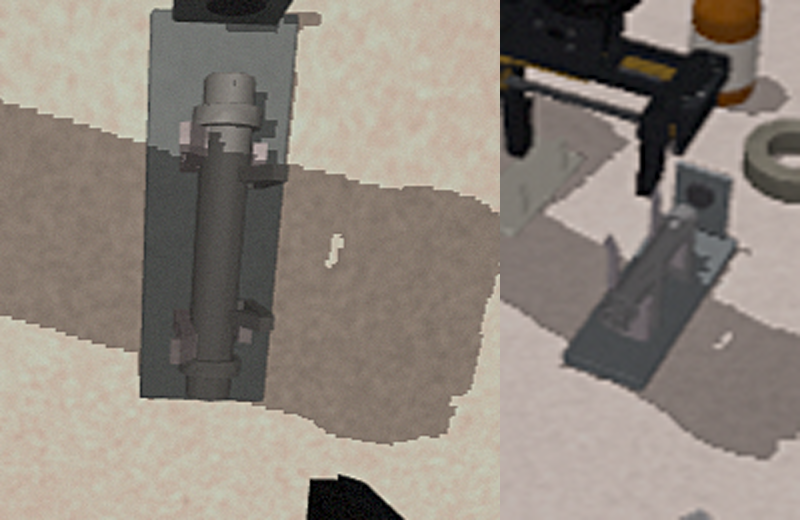

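The tube lies in both forks with a collar outside each. Its ends are at crop (230,72) and (208,397), within about 2 mm of the prediction for a seated tube. I'll check the noses in a contrast-stretched crop.

```bash
python3 -c "
from h import *
d=dict(np.load('w4.npz'));im=d['pixels'].astype(float)
im=np.clip((im/120)**.7*255,0,255).astype(np.uint8)
a=cv2.resize(im[65:105,330:405],None,fx=8,fy=7,interpolation=cv2.INTER_CUBIC);b=cv2.resize(im[145:185,330:405],None,fx=8,fy=7,interpolation=cv2.INTER_CUBIC)
def mark(img,v0,ps):
    for p,c in ps:
        q=proj(d,np.array(p));print(p,((q-[330,v0])*[8,7]).round())
mark(a,65,[([608,115.7,63],0),([608,121.7,63],0),([619,115.7,82],0),([619,121.7,82],0),([615,118,50],0)])
mark(b,145,[([608,55.7,63],0),([608,61.7,63],0),([619,55.7,82],0),([619,61.7,82],0),([615,58,50],0)])
cv2.imwrite('pics/jaw.png',np.vstack([a,b]))"
```

```text
[608, 115.7, 63] [302. 180.]
[608, 121.7, 63] [307. 127.]
[619, 115.7, 82] [443. 173.]
[619, 121.7, 82] [449. 115.]
[615, 118, 50] [350. 170.]
[608, 55.7, 63] [259. 116.]
[608, 61.7, 63] [263.  69.]
[619, 55.7, 82] [387. 146.]
[619, 61.7, 82] [392.  96.]
[615, 58, 50] [306.  85.]
```

View pics/jaw.png

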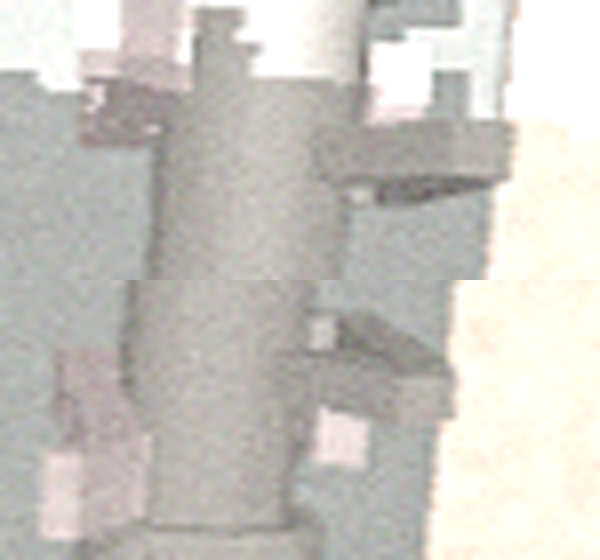

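Both noses reach over the tube from the +x side, their tips at (315,150) and (275,370). The jaw is shut, so the probe is next.

>>> move_arm(
  steps=[
    {"tx":0,"ty":0,"tz":0,"ax":0,"ay":0,"az":-8.4,"hand":1},
    {"tx":-3.7,"ty":-3.2,"tz":0,"ax":0,"ay":0,"az":0,"hand":1},
    {"tx":-3.7,"ty":-3.2,"tz":0,"ax":0,"ay":0,"az":0,"hand":1},
    {"tx":-3.7,"ty":-3.2,"tz":0,"ax":0,"ay":0,"az":0,"hand":1},
    {"tx":-3.7,"ty":-3.2,"tz":0,"ax":0,"ay":0,"az":0,"hand":1},
  ],
)

```text
clock: 9.95
position: [474.8, -147.2, 180.2]
tcp_rot: [0.639, 0.769, 0.0, 0.0]
contact_force: [-0.0, -0.0, -0.4]
grip_width: 88.3
grasp_force: 0.0
```

>>> move_arm(
  steps=[
    {"tx":-3.7,"ty":-3.2,"tz":0,"ax":0,"ay":0,"az":0,"hand":1},
    {"tx":0,"ty":0,"tz":0,"ax":0,"ay":0,"az":0,"hand":1},
    {"tx":0,"ty":0,"tz":0,"ax":0,"ay":0,"az":0,"hand":1},
  ],
)

```text
clock: 10.32
position: [450.9, -188.2, 180.2]
tcp_rot: [0.639, 0.769, 0.0, -0.0]
contact_force: [-0.6, -0.3, 0.2]
grip_width: 88.2
grasp_force: 0.0
```

```bash
python3 -c "
from h import *
st()
d=grab('wrist');np.savez('w5.npz',**d)
for p in ([425.9,-57,40],[440.7,-147,40],[458.3,-234.7,40]): print(proj(d,np.array(p)).round(1))
g=cv2.cvtColor(d['pixels'],cv2.COLOR_BGR2GRAY)
m=(g<45).astype(np.uint8);n,l,s,c=cv2.connectedComponentsWithStats(m)
for i in range(1,n):
    if s[i,4]>150: print(s[i],c[i].round(1))
cv2.imwrite('pics/w5.png',cv2.resize(d['pixels'][20:300,220:420],(430,600),interpolation=cv2.INTER_CUBIC))"
```

```text
t 10.32 p [ 450.9 -188.2  180.2] toolx [-0.182  0.983  0.   ] tooly [0.983 0.182 0.   ] F [-0.6 -0.3  0.2] w 88.2 gf 0.0 q [-0.64  0.29  1.69  0.    1.16 -0.82]
[323.1  42. ]
[321.2 147.2]
[322.6 232.8]
[483   6  70  21 246] [515.9  17.4]
[ 316  144   20   86 1598] [325.9 185.7]
[    0   238   640   162 67289] [312.8 330.5]
```

View pics/w5.png

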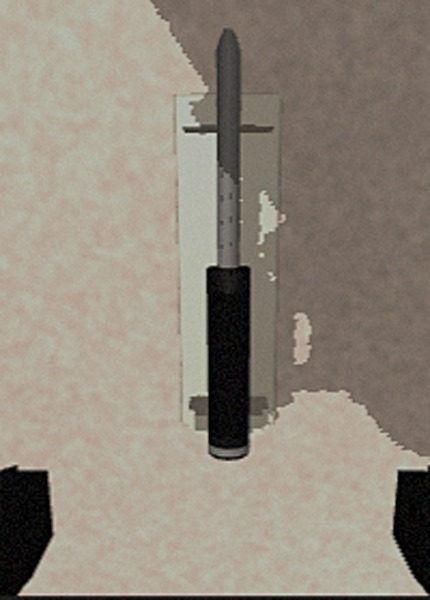

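The probe stands upright in the wrist image along u≈326, with its tip at v≈33.5, shoulder at 144.5 and handle end at about 233.

```bash
python3 -c "
from h import *
d=dict(np.load('w5.npz'))
t,s,h=[onz(d,uv,z) for uv,z in (((326.2,33.5),40),((326,144.3),48),((326,230.5),48))]
print(t,s,h,np.linalg.norm((t-s)[:2]),np.linalg.norm((s-h)[:2]))
a=(t-h)[:2];a/=np.linalg.norm(a);print('yaw',np.degrees(np.arctan2(-a[0],a[1])))
g=s[:2]-45*a;print(g);plan([*g,25],np.degrees(np.arctan2(-a[0],a[1])))"
```

```text
[427.34093392 -50.0313129   40.        ] [ 444.50615876 -142.58803041   48.        ] [ 460.60851872 -228.16879236   48.        ] 94.13496109467974 87.08244835832876
yaw 10.578264816961845
[ 452.76718948 -186.82325813]
[ 0.07  0.19 15.51] [ 0.   -0.02 -0.03]
```

>>> move_arm(
  steps=[
    {"tx":0.1,"ty":0.2,"tz":5,"ax":0,"ay":0,"az":0,"hand":1},
    {"tx":0,"ty":0,"tz":5,"ax":0,"ay":0,"az":0,"hand":1},
    {"tx":0,"ty":0,"tz":4,"ax":0,"ay":0,"az":0,"hand":1},
    {"tx":0,"ty":0,"tz":1.5,"ax":0,"ay":0,"az":0,"hand":1},
    {"tx":0,"ty":0,"tz":0,"ax":0,"ay":0,"az":0,"hand":0.5},
  ],
)

```text
clock: 11.0
position: [452.5, -186.9, 25.3]
tcp_rot: [0.639, 0.769, 0.0, -0.0]
contact_force: [0.0, -0.5, -0.3]
grip_width: 80.3
grasp_force: 0.0
```

>>> move_arm(
  steps=[
    {"tx":0,"ty":0,"tz":0,"ax":0,"ay":0,"az":0,"hand":0.2},
    {"tx":0,"ty":0,"tz":0,"ax":0,"ay":0,"az":0,"hand":0},
    {"tx":0,"ty":0,"tz":0,"ax":0,"ay":0,"az":0,"hand":0},
    {"tx":0,"ty":0,"tz":0,"ax":0,"ay":0,"az":0,"hand":0},
    {"tx":0,"ty":0,"tz":0,"ax":0,"ay":0,"az":0,"hand":0},
  ],
  grip_force=30,
)

```text
clock: 11.62
position: [452.2, -187.5, 25.3]
tcp_rot: [0.64, 0.769, 0.0, 0.0]
contact_force: [-0.0, 0.5, 0.1]
grip_width: 30.1
grasp_force: 0.0
```

>>> move_arm(
  steps=[
    {"tx":0,"ty":0,"tz":0,"ax":0,"ay":0,"az":0,"hand":0},
    {"tx":0,"ty":0,"tz":0,"ax":0,"ay":0,"az":0,"hand":0},
  ],
)

```text
clock: 11.88
position: [452.8, -187.6, 25.4]
tcp_rot: [0.64, 0.769, 0.0, 0.001]
contact_force: [4.3, 1.5, -0.3]
grip_width: 18.8
grasp_force: 30.0
```

```bash
python3 -c "
from h import *
st()"
```

```text
t 11.88 p [ 452.8 -187.6   25.4] toolx [-0.181  0.983 -0.001] tooly [0.983 0.181 0.001] F [ 4.3  1.5 -0.3] w 18.8 gf 30.0 q [-0.63  0.53  1.82  0.    0.79 -0.82]
```

>>> move_arm(
  steps=[
    {"tx":0,"ty":0,"tz":-1.5,"ax":0,"ay":0,"az":0,"hand":0},
    {"tx":0,"ty":0,"tz":-4,"ax":0,"ay":0,"az":0,"hand":0},
    {"tx":0,"ty":0,"tz":-4,"ax":0,"ay":0,"az":0,"hand":0},
    {"tx":0,"ty":0,"tz":0,"ax":0,"ay":0,"az":5.2,"hand":0},
    {"tx":0,"ty":0,"tz":0,"ax":0,"ay":0,"az":5.2,"hand":0},
  ],
)

```text
clock: 12.5
position: [451.9, -187.5, 121.2]
tcp_rot: [0.708, 0.706, -0.0, 0.0]
contact_force: [0.3, -0.8, -0.1]
grip_width: 19.3
grasp_force: 30.0
```

>>> move_arm(
  steps=[
    {"tx":0.8,"ty":4,"tz":0,"ax":0,"ay":0,"az":0,"hand":0},
    {"tx":0.8,"ty":4,"tz":0,"ax":0,"ay":0,"az":0,"hand":0},
    {"tx":0.7,"ty":4,"tz":1,"ax":0,"ay":0,"az":0,"hand":0},
    {"tx":0,"ty":3.1,"tz":1,"ax":0,"ay":0,"az":0,"hand":0},
    {"tx":0,"ty":0,"tz":0,"ax":0,"ay":0,"az":0,"hand":0},
  ],
)

```text
clock: 13.12
position: [603.5, -163.9, 99.5]
tcp_rot: [0.706, 0.708, -0.0, -0.001]
contact_force: [-0.4, -0.1, -1.1]
grip_width: 18.9
grasp_force: 30.0
```

>>> move_arm(
  steps=[
    {"tx":0,"ty":0,"tz":0,"ax":0,"ay":0,"az":0,"hand":0},
    {"tx":0,"ty":0,"tz":0,"ax":0,"ay":0,"az":0,"hand":0},
  ],
)

```text
clock: 13.38
position: [602.5, -164.6, 101.0]
tcp_rot: [0.707, 0.707, -0.0, 0.0]
contact_force: [0.3, -0.1, 0.1]
grip_width: 19.3
grasp_force: 30.0
```

```bash
python3 -c "
from h import *
st()
d=grab('wrist');np.savez('w6.npz',**d)
g=cv2.cvtColor(d['pixels'],cv2.COLOR_BGR2GRAY)
for n,p in (('tube a',[604,18.7,50]),('b',[604,158.7,50])): print(n,proj(d,np.array(p)).round(1))
cv2.imwrite('pics/w6.png',cv2.resize(d['pixels'][0:280,220:420],(430,600),interpolation=cv2.INTER_CUBIC))"
```

```text
t 13.38 p [ 602.5 -164.6  101. ] toolx [-0.001  1.    -0.   ] tooly [1.    0.001 0.   ] F [ 0.3 -0.1  0.1] w 19.3 gf 30.0 q [-0.45  0.66  1.34 -0.    1.14 -0.45]
tube a [327.5 -99.4]
b [ 329.3 -545.3]
```

View pics/w6.png

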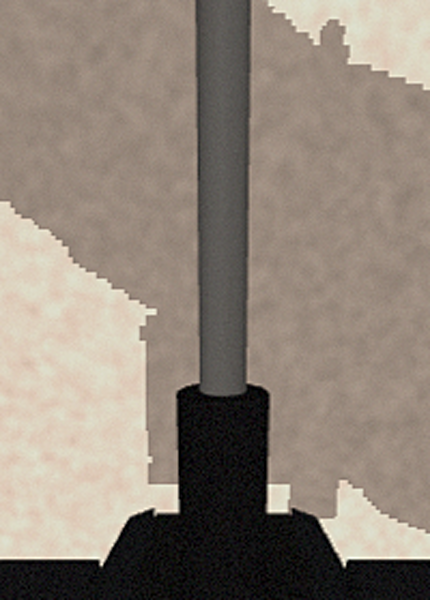

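The wrist view shows the handle in the fingers and the shaft running straight up at u≈324. The tip is out of view. I'll fit the shaft axis numerically.

```bash
cat > shaft.py <<'E'
from h import *
def fit(d,tz):
    g=cv2.GaussianBlur(cv2.cvtColor(d['pixels'],cv2.COLOR_BGR2GRAY),(1,5),0).astype(float)
    o=-d["extrinsics"][:3,:3].T@d["extrinsics"][:3,3];out=[]
    for v in range(5,170,5):
        r=np.diff(g[v,295:350]);m=27
        def sub(r0,off):
            i=int(np.abs(r0).argmax());s=slice(max(0,i-2),i+3);w=np.abs(r0[s]);return off+.5+(np.arange(s.start,s.start+len(w))*w).sum()/w.sum()
        l=sub(r[:m],295);rr=sub(r[m:],295+m)
        a=ray(d,(l,v))[1];b=ray(d,(rr,v))[1];a/=np.linalg.norm(a);b/=np.linalg.norm(b)
        ang=np.arccos(a@b)/2;c=a+b;c/=np.linalg.norm(c);out.append(o+c*5/np.sin(ang))
    return np.array(out)
if __name__=="__main__":
    d=dict(np.load('w6.npz'));P=fit(d,0)
    kx=np.polyfit(P[:,1],P[:,0],1);kz=np.polyfit(P[:,1],P[:,2],1)
    print(P[::6].round(1));print("x slope",kx[0],"z slope",kz[0])
    for y in (-120,-25): print(y,np.polyval(kx,y),np.polyval(kz,y))
    print("resid",(P[:,0]-np.polyval(kx,P[:,1])).std(),(P[:,2]-np.polyval(kz,P[:,1])).std())
    print("shoulder", [onz(d,(324,v),115.6+10)[1].round(1) for v in (178,180,182)])
E
python3 shaft.py
python3 - <<'E'
from h import *
for n in("scene","top"):
    d=grab(n);np.savez(f"{n}6.npz",**d);print(n,[proj(d,np.array(p)).round(1) for p in ([602.4,-25,115.6],[602.4,-120,115.6],[604,18.7,50])])
E
```

```text
[[ 601.8  -49.2  115.4]
 [ 601.8  -59.3  113.9]
 [ 601.9  -70.2  112.2]
 [ 601.8  -82.2  114.2]
 [ 601.8  -94.5  114.6]
 [ 601.8 -107.8  113.2]]
x slope -0.00018207262628327635 z slope 0.020721950016293633
-120 601.8285028537848 113.10773015577965
-25 601.811205954288 115.07631540732754
resid 0.04106803605010855 1.3441711507943408
shoulder [np.float64(-115.7), np.float64(-116.6), np.float64(-117.5)]
scene [array([332.2, 201.3]), array([316.9, 221.9]), array([338.4, 209. ])]
top [array([334.6, 169.7]), array([372.8, 170. ]), array([316.6, 173.2])]
```

>>> move_arm(
  steps=[
    {"tx":0,"ty":0.2,"tz":3,"ax":0,"ay":0,"az":0,"hand":0},
    {"tx":0,"ty":0,"tz":2.6,"ax":0,"ay":0,"az":0,"hand":0},
    {"tx":0,"ty":0,"tz":1,"ax":0,"ay":0,"az":0,"hand":0},
    {"tx":0,"ty":0,"tz":0,"ax":0,"ay":0,"az":0,"hand":0},
    {"tx":0,"ty":0,"tz":0,"ax":0,"ay":0,"az":0,"hand":0},
  ],
)

```text
clock: 14.15
position: [605.7, -164.6, 35.4]
tcp_rot: [0.707, 0.707, 0.0, 0.001]
contact_force: [0.1, -0.3, -0.8]
grip_width: 19.0
grasp_force: 30.0
```

```bash
python3 -c "
from shaft import *
st();plan([604.8,-164.6,35.4],0.1)
Ps=np.vstack([fit(grab('wrist'),0) for _ in range(4)])
kx=np.polyfit(Ps[:,1],Ps[:,0],1);kz=np.polyfit(Ps[:,1],Ps[:,2],1)
for y in (-165,-120,-25): print(y,np.polyval(kx,y),np.polyval(kz,y))"
```

```text
t 14.15 p [ 605.7 -164.6   35.4] toolx [-0.001  1.    -0.001] tooly [1.    0.001 0.002] F [ 0.1 -0.3 -0.8] w 19.0 gf 30.0 q [-0.45  0.74  1.37  0.    1.02 -0.45]
[-0.   -0.09  0.  ] [ 0.1   0.04 -0.04]
-165 604.8841348716112 46.338421800099944
-120 604.8359838653497 47.27323927469905
-25 604.7343317410198 49.24674283218605
```

>>> move_arm(
  steps=[
    {"tx":1.5,"ty":-0.07,"tz":0,"ax":0,"ay":0,"az":0,"hand":0},
    {"tx":1.5,"ty":0,"tz":0,"ax":0,"ay":0,"az":0,"hand":0},
    {"tx":1,"ty":0,"tz":0,"ax":0,"ay":0,"az":0,"hand":0},
    {"tx":0.7,"ty":0,"tz":0,"ax":0,"ay":0,"az":0,"hand":0},
  ],
)

```text
clock: 14.85
position: [604.4, -116.3, 34.3]
tcp_rot: [0.706, 0.708, -0.0, -0.0]
contact_force: [0.3, 0.6, -0.5]
grip_width: 19.4
grasp_force: 30.0
```

>>> move_arm(
  steps=[
    {"tx":0.5,"ty":0,"tz":0,"ax":0,"ay":0,"az":0,"hand":0},
    {"tx":0.5,"ty":0,"tz":0,"ax":0,"ay":0,"az":0,"hand":0},
    {"tx":0,"ty":0,"tz":0,"ax":0,"ay":0,"az":0,"hand":0},
  ],
)

```text
clock: 15.22
position: [604.4, -107.2, 34.2]
tcp_rot: [0.707, 0.708, -0.0, 0.0]
contact_force: [0.1, 0.1, -0.5]
grip_width: 19.2
grasp_force: 30.0
```

```bash
python3 -c "
from h import *
st();plan([604.8,-29.3,35.4],0.1)
import numpy as np
from shaft import *
P=fit(grab('wrist'),0);print(P[15::4].round(1))"
```

```text
t 15.22 p [ 604.4 -107.2   34.2] toolx [-0.001  1.    -0.   ] tooly [1.    0.001 0.   ] F [ 0.1  0.1 -0.5] w 19.2 gf 30.0 q [-0.37  0.72  1.42 -0.    1.   -0.37]
[ 7.79  0.05 -0.12] [ 0.    0.   -0.03]
[[603.6 -18.6  45.6]
 [603.6 -26.8  48.8]
 [603.6 -35.   48.1]
 [603.6 -43.7  46.3]
 [603.6 -52.8  45.8]]
```

The tip is about 17 mm inside the bore with no contact force. Small correction, then on.

>>> move_arm(
  steps=[
    {"tx":1,"ty":0.05,"tz":-0.1,"ax":0,"ay":0,"az":0,"hand":0},
    {"tx":1,"ty":0,"tz":0,"ax":0,"ay":0,"az":0,"hand":0},
    {"tx":1,"ty":0,"tz":0,"ax":0,"ay":0,"az":0,"hand":0},
    {"tx":0,"ty":0,"tz":0,"ax":0,"ay":0,"az":0,"hand":0},
  ],
)

```text
clock: 15.78
position: [604.8, -76.3, 35.2]
tcp_rot: [0.706, 0.708, -0.0, -0.0]
contact_force: [-0.5, -0.8, -0.8]
grip_width: 19.4
grasp_force: 30.0
```

```bash
python3 -c "
from h import *
st();plan([604.8,-29.3,35.4],0.1)"
```

```text
t 15.78 p [604.8 -76.3  35.2] toolx [-0.002  1.     0.   ] tooly [ 1.     0.002 -0.   ] F [-0.5 -0.8 -0.8] w 19.4 gf 30.0 q [-0.32  0.71  1.44  0.    0.99 -0.32]
[ 4.7   0.01 -0.02] [-0.01 -0.01  0.03]
```

>>> move_arm(
  steps=[
    {"tx":1,"ty":0,"tz":0,"ax":0,"ay":0,"az":0,"hand":0},
    {"tx":1,"ty":0,"tz":0,"ax":0,"ay":0,"az":0,"hand":0},
    {"tx":1,"ty":0,"tz":0,"ax":0,"ay":0,"az":0,"hand":0},
    {"tx":0.9,"ty":0,"tz":0,"ax":0,"ay":0,"az":0,"hand":0},
    {"tx":0,"ty":0,"tz":0,"ax":0,"ay":0,"az":0,"hand":0},
  ],
)

```text
clock: 16.4
position: [604.8, -37.6, 35.2]
tcp_rot: [0.706, 0.708, -0.0, -0.0]
contact_force: [0.0, 0.0, -0.9]
grip_width: 18.8
grasp_force: 30.0
```

```bash
python3 -c "
from h import *
st();plan([604.8,-29.3,35.4],0.1)
d=grab('wrist');g=cv2.cvtColor(d['pixels'],cv2.COLOR_BGR2GRAY)
print([(v,int(g[v,320:327].mean()),onz(d,(324,v),55)[1].round(0)) for v in range(130,196,3)])"
```

```text
t 16.4 p [604.8 -37.6  35.2] toolx [-0.002  1.     0.   ] tooly [ 1.     0.002 -0.   ] F [ 0.   0.  -0.9] w 18.8 gf 30.0 q [-0.26  0.71  1.45  0.    0.99 -0.26]
[ 0.83  0.01 -0.02] [-0.   -0.    0.02]
[(130, 102, np.float64(31.0)), (133, 78, np.float64(29.0)), (136, 100, np.float64(28.0)), (139, 100, np.float64(27.0)), (142, 99, np.float64(26.0)), (145, 102, np.float64(25.0)), (148, 102, np.float64(23.0)), (151, 99, np.float64(22.0)), (154, 100, np.float64(21.0)), (157, 101, np.float64(19.0)), (160, 101, np.float64(18.0)), (163, 102, np.float64(17.0)), (166, 102, np.float64(16.0)), (169, 101, np.float64(14.0)), (172, 99, np.float64(13.0)), (175, 101, np.float64(12.0)), (178, 100, np.float64(10.0)), (181, 102, np.float64(9.0)), (184, 86, np.float64(7.0)), (187, 13, np.float64(6.0)), (190, 18, np.float64(5.0)), (193, 14, np.float64(3.0))]
```

>>> move_arm(
  steps=[
    {"tx":0.4,"ty":0,"tz":0,"ax":0,"ay":0,"az":0,"hand":0},
    {"tx":0.2,"ty":0,"tz":0,"ax":0,"ay":0,"az":0,"hand":0},
    {"tx":0,"ty":0,"tz":0,"ax":0,"ay":0,"az":0,"hand":0},
  ],
)

```text
clock: 16.82
position: [604.8, -32.3, 35.2]
tcp_rot: [0.707, 0.708, -0.0, 0.0]
contact_force: [-0.5, -0.6, -0.8]
grip_width: 19.2
grasp_force: 30.0
```

>>> move_arm(
  steps=[
    {"tx":0.1,"ty":0,"tz":0,"ax":0,"ay":0,"az":0,"hand":0},
    {"tx":0,"ty":0,"tz":0,"ax":0,"ay":0,"az":0,"hand":0},
  ],
)

```text
clock: 17.08
position: [604.8, -31.3, 35.3]
tcp_rot: [0.707, 0.707, 0.0, 0.0]
contact_force: [-0.3, 0.4, -1.1]
grip_width: 19.0
grasp_force: 30.0
```

>>> move_arm(
  steps=[
    {"tx":0.1,"ty":0,"tz":0,"ax":0,"ay":0,"az":0,"hand":0},
    {"tx":0,"ty":0,"tz":0,"ax":0,"ay":0,"az":0,"hand":0},
  ],
)

```text
clock: 17.32
position: [604.8, -30.3, 35.2]
tcp_rot: [0.707, 0.707, 0.0, -0.0]
contact_force: [-0.3, 0.2, -1.2]
grip_width: 19.1
grasp_force: 30.0
```

>>> move_arm(
  steps=[
    {"tx":0.1,"ty":0,"tz":0,"ax":0,"ay":0,"az":0,"hand":0},
    {"tx":0,"ty":0,"tz":0,"ax":0,"ay":0,"az":0,"hand":0},
  ],
)

```text
clock: 17.58
position: [604.8, -29.3, 35.2]
tcp_rot: [0.707, 0.708, -0.0, -0.0]
contact_force: [0.4, -0.6, -1.1]
grip_width: 19.2
grasp_force: 30.0
```

>>> move_arm(
  steps=[
    {"tx":0.1,"ty":0,"tz":0,"ax":0,"ay":0,"az":0,"hand":0},
    {"tx":0,"ty":0,"tz":0,"ax":0,"ay":0,"az":0,"hand":0},
  ],
)

```text
clock: 17.82
position: [604.8, -28.2, 35.2]
tcp_rot: [0.707, 0.707, 0.0, -0.0]
contact_force: [-0.2, -0.7, -1.0]
grip_width: 19.1
grasp_force: 30.0
```

```bash
python3 -c "
from h import *
st()
d=grab('wrist');g=cv2.cvtColor(d['pixels'],cv2.COLOR_BGR2GRAY).astype(int)
for v in range(120,200,3): print(v,onz(d,(324,v),55)[1].round(0),g[v,288:362:3].tolist())"
```

```text
t 17.82 p [604.8 -28.2  35.2] toolx [-0.001  1.     0.   ] tooly [1.    0.001 0.   ] F [-0.2 -0.7 -1. ] w 19.1 gf 30.0 q [-0.24  0.71  1.45  0.    0.98 -0.24]
120 44.0 [107, 99, 97, 75, 89, 87, 90, 99, 101, 98, 99, 101, 104, 103, 98, 97, 93, 95, 85, 80, 99, 103, 99, 98, 97]
123 43.0 [100, 94, 96, 75, 85, 91, 97, 102, 102, 99, 95, 104, 96, 101, 99, 95, 97, 89, 88, 77, 89, 96, 97, 97, 97]
126 42.0 [101, 101, 101, 76, 85, 89, 94, 99, 96, 99, 104, 94, 103, 101, 97, 90, 97, 91, 85, 77, 97, 99, 104, 99, 100]
129 40.0 [96, 95, 96, 74, 87, 90, 99, 102, 101, 102, 105, 102, 97, 102, 99, 98, 100, 96, 85, 77, 109, 96, 100, 97, 99]
132 39.0 [105, 101, 99, 87, 85, 92, 95, 101, 100, 101, 104, 107, 103, 106, 99, 91, 94, 96, 90, 79, 106, 100, 99, 98, 98]
135 38.0 [89, 77, 76, 72, 79, 92, 100, 103, 101, 103, 100, 104, 103, 107, 97, 94, 96, 93, 86, 74, 73, 76, 78, 100, 96]
138 37.0 [83, 85, 87, 92, 97, 102, 103, 109, 106, 106, 108, 108, 109, 108, 112, 108, 103, 104, 102, 99, 93, 93, 84, 101, 96]
141 36.0 [84, 85, 85, 91, 99, 99, 102, 100, 106, 99, 103, 105, 108, 103, 106, 100, 103, 102, 104, 100, 86, 8
[... 1570 characters left out ...]
1, 101]
183 17.0 [101, 98, 103, 100, 106, 0, 14, 32, 50, 76, 92, 93, 94, 95, 96, 51, 18, 3, 11, 78, 98, 100, 97, 97, 103]
186 16.0 [74, 79, 71, 79, 84, 6, 14, 17, 11, 15, 13, 5, 5, 10, 14, 3, 8, 6, 12, 52, 72, 72, 72, 72, 74]
189 15.0 [169, 165, 167, 165, 169, 5, 10, 18, 21, 12, 4, 24, 20, 15, 26, 32, 14, 7, 6, 125, 170, 168, 162, 158, 164]
192 13.0 [168, 166, 161, 160, 161, 1, 11, 24, 19, 12, 19, 12, 19, 23, 30, 27, 14, 19, 19, 127, 171, 166, 161, 165, 161]
195 12.0 [164, 166, 168, 156, 161, 5, 19, 23, 27, 20, 31, 16, 25, 3, 26, 18, 26, 13, 13, 125, 159, 161, 161, 164, 160]
198 10.0 [161, 164, 165, 157, 159, 3, 11, 19, 22, 16, 16, 30, 12, 16, 22, 16, 15, 9, 20, 123, 159, 154, 160, 165, 158]
```

The image rows show the handle's face within about 1 mm of the tube's end (v≈181-184). I'll creep on until it touches.

>>> move_arm(
  steps=[
    {"tx":0.1,"ty":0,"tz":0,"ax":0,"ay":0,"az":0,"hand":0},
    {"tx":0,"ty":0,"tz":0,"ax":0,"ay":0,"az":0,"hand":0},
  ],
)

```text
clock: 18.12
position: [604.8, -27.2, 35.2]
tcp_rot: [0.707, 0.707, 0.0, -0.0]
contact_force: [0.1, -0.1, -0.2]
grip_width: 19.0
grasp_force: 30.0
```

>>> move_arm(
  steps=[
    {"tx":0.1,"ty":0,"tz":0,"ax":0,"ay":0,"az":0,"hand":0},
    {"tx":0,"ty":0,"tz":0,"ax":0,"ay":0,"az":0,"hand":0},
  ],
)

```text
clock: 18.38
position: [604.8, -26.3, 35.2]
tcp_rot: [0.707, 0.707, 0.0, 0.0]
contact_force: [0.5, 0.3, -0.1]
grip_width: 18.8
grasp_force: 30.0
```

>>> move_arm(
  steps=[
    {"tx":0.1,"ty":0,"tz":0,"ax":0,"ay":0,"az":0,"hand":0},
    {"tx":0,"ty":0,"tz":0,"ax":0,"ay":0,"az":0,"hand":0},
  ],
)

```text
clock: 18.62
position: [604.8, -25.3, 35.2]
tcp_rot: [0.707, 0.707, -0.0, 0.0]
contact_force: [-0.1, -0.2, -1.1]
grip_width: 19.2
grasp_force: 30.0
```

```bash
cat > chk.py <<'E'
from h import *
st();d=grab('wrist');g=cv2.cvtColor(d['pixels'],cv2.COLOR_BGR2GRAY).astype(float)
c=g[:,318:330].mean(1);e=g[:,304:308].mean(1);k=g[:,290:294].mean(1)
v=np.arange(400)
print("handle centre edge",[(i,int(c[i])) for i in range(178,192)])
print("side",[(i,int(e[i])) for i in range(174,190)])
y=lambda q,z:onz(d,(324,q),z)[1].round(1)
dk=np.diff(k);a=125+int(np.argmin(dk[125:145]));b=146+int(np.argmax(dk[146:165]));print("collar v",a,b,y(a+.5,58),y(b+.5,58))
E
python3 chk.py
```

```text
t 18.62 p [604.8 -25.3  35.2] toolx [-0.001  1.    -0.   ] tooly [1.    0.001 0.   ] F [-0.1 -0.2 -1.1] w 19.2 gf 30.0 q [-0.24  0.71  1.45 -0.    0.98 -0.24]
handle centre edge [(178, 101), (179, 102), (180, 100), (181, 101), (182, 100), (183, 101), (184, 102), (185, 103), (186, 107), (187, 44), (188, 20), (189, 17), (190, 20), (191, 19)]
side [(174, 96), (175, 94), (176, 95), (177, 93), (178, 96), (179, 94), (180, 97), (181, 94), (182, 96), (183, 95), (184, 101), (185, 65), (186, 19), (187, 7), (188, 14), (189, 12)]
collar v 137 157 40.2 31.9
```

```bash
python3 -c "
from h import *
d=grab('wrist');p=get_state()['position']
f=lambda y,z:proj(d,np.array([604.,y,z]))[1].round(1)
print('tube end',f(18.7,61),f(17.7,61),'shoulder',f(p[1]+48,60),f(p[1]+45,60),'collar',f(88.7-50,65),f(88.7-58,65))
e=dict(np.load('w6.npz'));g=cv2.cvtColor(e['pixels'],cv2.COLOR_BGR2GRAY)
print([(v,int(g[v,318:330].mean()),int(g[v,308:313].mean()),onz(e,(324,v),125)[1].round(1)) for v in range(174,190)])"
```

```text
tube end 189.7 191.9 shoulder 179.9 186.8 collar 142.8 163.1
[(174, 87, 140, np.float64(-114.1)), (175, 88, 142, np.float64(-114.6)), (176, 89, 143, np.float64(-115.0)), (177, 87, 146, np.float64(-115.4)), (178, 87, 152, np.float64(-115.9)), (179, 89, 78, np.float64(-116.3)), (180, 88, 14, np.float64(-116.7)), (181, 89, 12, np.float64(-117.2)), (182, 88, 13, np.float64(-117.6)), (183, 93, 8, np.float64(-118.0)), (184, 67, 15, np.float64(-118.5)), (185, 13, 10, np.float64(-118.9)), (186, 7, 9, np.float64(-119.4)), (187, 13, 12, np.float64(-119.8)), (188, 19, 13, np.float64(-120.2)), (189, 15, 20, np.float64(-120.7))]
```

>>> move_arm(
  steps=[
    {"tx":0.1,"ty":0,"tz":0,"ax":0,"ay":0,"az":0,"hand":0},
    {"tx":0,"ty":0,"tz":0,"ax":0,"ay":0,"az":0,"hand":0},
  ],
)

```text
clock: 18.98
position: [604.8, -24.3, 35.2]
tcp_rot: [0.707, 0.707, 0.0, 0.0]
contact_force: [0.4, -1.3, -0.6]
grip_width: 19.2
grasp_force: 30.0
```

```bash
python3 chk.py; python3 -c "
from h import *
d=grab('wrist');g=cv2.cvtColor(d['pixels'],cv2.COLOR_BGR2GRAY).astype(int)
for v in range(176,192): print(v,g[v,296:352:3].tolist())"
```

```text
t 18.98 p [604.8 -24.3  35.2] toolx [-0.001  1.     0.   ] tooly [1.    0.001 0.   ] F [ 0.4 -1.3 -0.6] w 19.2 gf 30.0 q [-0.23  0.71  1.45  0.    0.98 -0.23]
handle centre edge [(178, 102), (179, 101), (180, 101), (181, 101), (182, 101), (183, 101), (184, 101), (185, 103), (186, 107), (187, 46), (188, 19), (189, 18), (190, 18), (191, 18)]
side [(174, 97), (175, 96), (176, 95), (177, 95), (178, 95), (179, 96), (180, 92), (181, 98), (182, 94), (183, 95), (184, 99), (185, 64), (186, 20), (187, 12), (188, 10), (189, 10)]
collar v 137 157 41.2 32.9
176 [101, 76, 93, 91, 99, 106, 102, 99, 99, 98, 102, 102, 96, 93, 94, 82, 77, 108, 105]
177 [97, 73, 90, 95, 100, 102, 102, 105, 106, 99, 107, 98, 98, 96, 91, 87, 71, 105, 98]
178 [102, 72, 92, 94, 97, 103, 96, 99, 104, 102, 101, 103, 94, 98, 93, 82, 75, 104, 99]
179 [98, 75, 90, 98, 101, 99, 102, 103, 98, 103, 103, 103, 97, 92, 94, 83, 78, 104, 102]
180 [101, 72, 87, 95, 98, 108, 100, 101, 103, 100, 102, 103, 95, 99, 93, 83, 73, 103, 101]
181 [97, 80, 87, 93, 94, 102, 102, 95, 102, 101, 103, 97, 98, 92, 94, 84, 74, 101, 99]
182 [105, 98, 89, 95, 100, 100, 97, 102, 103, 103, 100, 99, 101, 92, 97, 84, 87, 101, 100]
183 [99, 99, 88, 98, 102, 101, 104, 104, 100, 103, 107, 99, 95, 95, 90, 85, 46, 97, 98]
184 [100, 101, 65, 100, 101, 100, 105, 98, 105, 99, 99, 99, 95, 96, 102, 87, 15, 95, 99]
185 [98, 99, 21, 57, 104, 104, 104, 104, 102, 108, 106, 104, 97, 100, 74, 18, 12, 102, 97]
186 [100, 102, 20, 13, 43, 89, 99, 106, 107, 112, 107, 104, 99, 56, 18, 16, 10, 100, 96]
187 [100, 101, 41, 16, 11, 22, 32, 31, 51, 46, 38, 33, 25, 9, 19, 3, 16, 102, 101]
188 [96, 100, 43, 14, 21, 12, 14, 20, 22, 19, 21, 11, 15, 18, 5, 14, 11, 101, 101]
189 [102, 98, 44, 13, 20, 13, 15, 24, 14, 25, 18, 23, 18, 6, 28, 10, 11, 97, 102]
190 [102, 103, 42, 20, 13, 12, 30, 16, 23, 17, 22, 23, 14, 13, 18, 15, 33, 101, 99]
191 [100, 102, 47, 15, 13, 21, 13, 15, 28, 7, 24, 22, 16, 20, 31, 22, 28, 101, 97]
```

The dark boundary now follows the tube's end arc with no shaft showing, and the tube moved along with the last 1 mm. The handle has met the tube, so I let go.

>>> move_arm(
  steps=[
    {"tx":0,"ty":0,"tz":0,"ax":0,"ay":0,"az":0,"hand":0.3},
    {"tx":0,"ty":0,"tz":0,"ax":0,"ay":0,"az":0,"hand":0.6},
    {"tx":0,"ty":0,"tz":0,"ax":0,"ay":0,"az":0,"hand":0.6},
    {"tx":0,"ty":0,"tz":0,"ax":0,"ay":0,"az":0,"hand":0.6},
  ],
)

```text
clock: 19.58
position: [604.8, -24.3, 35.2]
tcp_rot: [0.707, 0.707, 0.0, 0.0]
contact_force: [-0.7, 0.0, 0.2]
grip_width: 52.1
grasp_force: 0.0
```

```bash
python3 chk.py; python3 -c "
from h import *
d=grab('wrist');g=cv2.cvtColor(d['pixels'],cv2.COLOR_BGR2GRAY).astype(int)
for v in range(181,191): print(v,g[v,296:352:3].tolist())"
```

```text
t 19.57 p [604.8 -24.3  35.2] toolx [-0.001  1.     0.   ] tooly [1.    0.001 0.   ] F [-0.7  0.   0.2] w 52.1 gf 0.0 q [-0.23  0.71  1.45  0.    0.98 -0.23]
handle centre edge [(178, 104), (179, 104), (180, 102), (181, 102), (182, 102), (183, 102), (184, 103), (185, 105), (186, 109), (187, 41), (188, 17), (189, 18), (190, 20), (191, 18)]
side [(174, 97), (175, 96), (176, 92), (177, 95), (178, 96), (179, 96), (180, 97), (181, 96), (182, 97), (183, 98), (184, 102), (185, 60), (186, 21), (187, 12), (188, 17), (189, 19)]
collar v 137 157 41.2 32.9
181 [103, 74, 86, 100, 99, 102, 100, 103, 102, 101, 107, 98, 98, 97, 96, 86, 75, 106, 105]
182 [99, 96, 88, 95, 103, 100, 101, 99, 104, 101, 106, 96, 100, 99, 94, 89, 83, 103, 103]
183 [100, 101, 91, 100, 100, 101, 104, 107, 103, 100, 106, 102, 96, 96, 96, 89, 64, 102, 104]
184 [103, 97, 63, 102, 106, 108, 106, 107, 107, 104, 109, 103, 101, 95, 99, 86, 54, 103, 96]
185 [101, 103, 46, 43, 105, 107, 106, 102, 106, 104, 110, 107, 97, 100, 68, 16, 59, 100, 99]
186 [102, 98, 40, 19, 32, 76, 105, 114, 110, 110, 111, 108, 87, 57, 14, 17, 56, 101, 101]
187 [103, 104, 42, 6, 15, 15, 13, 29, 50, 50, 28, 25, 31, 12, 14, 8, 65, 100, 105]
188 [99, 102, 41, 22, 9, 9, 18, 21, 26, 9, 8, 20, 13, 18, 22, 17, 62, 105, 102]
189 [94, 101, 44, 4, 40, 23, 20, 16, 19, 14, 18, 17, 25, 24, 23, 7, 66, 104, 101]
190 [105, 106, 69, 25, 13, 15, 17, 12, 14, 19, 17, 18, 26, 11, 7, 17, 57, 101, 101]
```

Released, with no gap. I'll retreat straight up and make one numeric check before handing in.

>>> move_arm(
  steps=[
    {"tx":0,"ty":0,"tz":-2,"ax":0,"ay":0,"az":0,"hand":0.6},
    {"tx":0,"ty":0,"tz":-4,"ax":0,"ay":0,"az":0,"hand":0.6},
    {"tx":0,"ty":0,"tz":-5,"ax":0,"ay":0,"az":0,"hand":0.6},
    {"tx":0,"ty":0,"tz":-4,"ax":0,"ay":0,"az":0,"hand":0.6},
    {"tx":0,"ty":0,"tz":0,"ax":0,"ay":0,"az":0,"hand":0.6},
  ],
)

```text
clock: 20.3
position: [605.9, -24.5, 188.4]
tcp_rot: [0.707, 0.708, 0.002, 0.003]
contact_force: [-0.6, 0.4, -0.7]
grip_width: 52.9
grasp_force: 0.0
```

```bash
python3 -c "
from h import *
st();d=grab('wrist');g=cv2.cvtColor(d['pixels'],cv2.COLOR_BGR2GRAY).astype(int)
for n,p in (('shoulder/end',[604,20,60]),('handle end',[604,-70,60]),('collar',[604,40,65])): print(n,proj(d,np.array(p)).round(1))
for v in range(96,236,5): print(v,g[v,302:347:3].tolist())"
```

```text
t 20.3 p [605.9 -24.5 188.4] toolx [-0.001  1.    -0.001] tooly [1.    0.001 0.006] F [-0.6  0.4 -0.7] w 52.9 gf 0.0 q [-0.23  0.53  1.31  0.    1.29 -0.23]
shoulder/end [321.2 146. ]
handle end [321.2 235.6]
collar [321.1 123.9]
96 [87, 78, 74, 77, 81, 81, 87, 82, 81, 74, 60, 79, 79, 83, 78]
101 [79, 80, 71, 74, 77, 84, 84, 85, 73, 73, 69, 66, 66, 81, 81]
106 [80, 85, 69, 70, 79, 85, 87, 77, 77, 74, 63, 76, 76, 73, 69]
111 [84, 86, 61, 68, 83, 82, 80, 86, 79, 71, 71, 97, 114, 101, 82]
116 [83, 81, 64, 68, 75, 79, 85, 81, 75, 70, 75, 111, 106, 94, 83]
121 [75, 83, 84, 76, 83, 81, 80, 82, 71, 69, 60, 83, 87, 82, 81]
126 [84, 62, 68, 81, 83, 79, 80, 87, 76, 86, 74, 66, 80, 83, 78]
131 [80, 58, 77, 81, 86, 90, 87, 88, 86, 76, 70, 56, 83, 78, 85]
136 [82, 78, 77, 75, 79, 85, 81, 83, 71, 71, 64, 81, 86, 78, 78]
141 [78, 81, 81, 68, 77, 81, 84, 85, 77, 66, 64, 83, 81, 77, 81]
146 [79, 84, 83, 36, 2, 10, 2, 2, 18, 8, 86, 82, 75, 84, 80]
151 [79, 83, 79, 31, 7, 23, 0, 18, 4, 1, 85, 78, 80, 80, 76]
156 [145, 140, 144, 78, 23, 5, 6, 10, 17, 12, 149, 141, 136, 137, 136]
161 [193, 130, 124, 84, 
[... 364 characters left out ...]
, 25, 18, 20, 0, 152, 132, 125, 129, 135]
191 [200, 190, 197, 187, 0, 11, 10, 7, 8, 9, 142, 127, 137, 136, 130]
196 [199, 200, 207, 191, 10, 25, 19, 19, 22, 2, 145, 131, 129, 130, 204]
201 [200, 200, 197, 188, 18, 5, 17, 15, 24, 10, 140, 132, 130, 148, 200]
206 [204, 204, 194, 185, 15, 13, 21, 18, 15, 1, 151, 145, 136, 164, 199]
211 [199, 199, 200, 197, 17, 34, 26, 11, 24, 17, 148, 128, 124, 159, 204]
216 [194, 201, 208, 202, 4, 27, 35, 8, 14, 0, 226, 202, 198, 197, 200]
221 [195, 195, 195, 193, 11, 19, 27, 23, 24, 8, 208, 197, 203, 199, 196]
226 [197, 197, 203, 188, 11, 26, 14, 26, 16, 21, 217, 199, 199, 206, 203]
231 [195, 195, 196, 205, 21, 118, 150, 141, 104, 55, 194, 202, 197, 193, 203]
```

The handle is straight, sits against the tube's end at the expected place, and nothing is touching it.

```bash
python3 -c "
from workcell import order
print(order.hand_in())"
```

```text
the job is handed in; nothing more can be done
None
```

The tube is seated in both forks with the jaw shut over it, the probe is in up to its handle and released, and I handed the job in at about 20 s; I never moved the arm near the beaker or bottle, and no verdict came back.

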